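# Set the bedside lamp's dimmer lever for the night

### The job

Get the bedside lamp ready for the night: first move the steel tumbler from in front of the dimmer lever and set it down (not dropped) upright and fully on the cork coaster. Then swing the red lever until its pointer is at the yellow hair clip if the grey pill bottle is in the tray's white compartment (dose still to be taken), or at the purple clip if it is in the blue one, and let go. Leave the hair clips and all other things where they are, and do not bump the lamp's light bar.

Things in the scene. Friction and masses are not known exactly. Their poses are not given: they have to be found in the camera images.
- lamp: Fixed lamp, pale ceramic base 45 mm high (own frame, mm: x -85..65, y -90..90) with a 70 high boss (x -88..-58, y -22..22); stem at the origin, on the table, up to 200. z up; the lever side is its own -x, roughly towards the robot. A 6 mm brass wire arc, radius 88 about the hinge line, stands in the plane x = -80, its ends on wires at y = -76 and 76, and carries two hair clips.
- light_bar: The lamp's fixed aluminium LED bar, same origin and axes as lamp: x -112..-94, y -120..120, z 178..202 mm, with a 14 mm wide arm at y = 0 to the stem. It hangs over the root of the lever's handle: a gripper pointing straight down on the handle hits it, one tilted about 40 degrees, coming down from the lamp's front (-x), clears it. Do not bump it.
- dimmer (a joint): Angle of the dimmer lever, rad: 0 upright, positive when it leans to the lamp's +y side (left as seen from the robot), range -1 to +1. It stays where it is left; friction about 0.15 N m (2 N at the handle).
- lever_hinge (a point): Centre of the lever's hinge: at (-95, 0, 50) mm in the lamp frame; the hinge line runs along the lamp's x.
- lever_grip (a point): Point to take the lever, on the axis of its red handle: a round bar, diameter 20, length 47 mm, from the arm's end along the lamp's -x (x -95..-142), 70 mm from the hinge line. At lever angle a the point is (-125, 70 sin a, 50 + 70 cos a) mm in the lamp frame. The bar can turn between the fingers. The arm is an 8 mm rod in the plane x = -95.
- pointer_tip (a point): Tip of the thin red pointer of the lever, at radius 80 mm from the hinge line in the plane x = -80 mm of the lamp frame, at the same angle as the lever.
- yellow_clip_foot (a point): Point just inside the yellow hair clip, radius 80 mm from the hinge line, lamp plane x = -80 mm: where the pointer tip must be when the lever is set to yellow. The clip (up to 14 mm wide along the wire arc, lamp x -88 to -66, radius 84 to 109 mm) is on the lamp's +y side, sits firmly and must not be shifted.
- purple_clip_foot (a point): The same point of the purple hair clip, which is on the lamp's -y side.
- tumbler: Loose straight-sided steel drinking tumbler, outer diameter 60 mm, 125 mm tall, open at the top, wall 3 mm, 0.11 to 0.22 kg. Origin at the centre of its underside, z up. Stands right in front of the lever at the start.
- coaster: Fixed round cork coaster, 96 mm in diameter, 6 mm thick. Origin at the centre of its underside, on the table.
- tray: Fixed dark wooden tray, 160 x 84 mm, walls 14 mm high, floor 4 mm thick; origin at the centre of its underside. A wall at x = 0 parts it: white-floored compartment on the tray's own -x side, blue-floored on its +x side, centres at x = -39 and 39 mm. Tray and coaster stand one left and one right of the lamp, either way round.
- pill_bottle: Loose grey plastic pill bottle with grey cap, 42 mm in diameter, 80 mm tall, in one compartment of the tray. Origin at the centre of its underside. Leave it there.
- balm_jar: Loose amber jar with green lid, 50 mm in diameter, 44 mm tall, in the other compartment. Origin at the centre of its underside. Leave it.
- clock: Loose small white alarm clock, 45 x 50 mm, 66 mm tall, on one side of the tumbler. Origin at the centre of its underside. Leave it.
- cream_tin: Loose round blue tin with aluminium lid, 51 mm in diameter, 28 mm tall, on the other side of the tumbler. Origin at the centre of its underside. Leave it.
- spoon_cup: Loose green plastic cup, 72 mm across the rim, 85 mm tall, with a steel spoon leaning out of it to 180 mm height and 55 mm to the cup's -x side. Origin at the centre of its underside. Leave it.
- katoris: Loose stacked pair of steel katori bowls, 96 mm across, 48 mm tall together. Origin at the centre of the underside. Leave them.
- comb: Loose black plastic comb lying flat, 25 x 130 x 6 mm, long along its y. Origin at the centre of its underside. Leave it.
There are look-alikes about, which are no part of the job. Of the things that look like the tray, the largest one is meant.

How it is judged (in metres and radians):
On the way, in this order (a step that is already met when the one before it is completed fails the run):
1. the tumbler is lowered upright onto the coaster while still held (within 6 mm of it) (horizontal distance between tumbler and coaster below 0.018 m and height (world z) of tumbler below 0.012 m and angle between tumbler's own z axis and vertical below 0.1 rad and contact force between the fingers and tumbler above 0.5 N), for 0.05 s.
2. the tumbler stands on the coaster, let go (horizontal distance between tumbler and coaster below 0.018 m and height (world z) of tumbler below 0.012 m and angle between tumbler's own z axis and vertical below 0.1 rad and contact force between the fingers and tumbler below 0.05 N and height (world z) of tumbler below 0.0085 m), for 0.2 s.
3. the lever's pointer is at the clip that the pill bottle's compartment calls for (((x of pill_bottle in the frame of tray below 0 m and distance between pointer_tip and yellow_clip_foot below 0.007 m) or (x of pill_bottle in the frame of tray above 0 m and distance between pointer_tip and purple_clip_foot below 0.007 m))), for 0.2 s.
At the end, for the whole second after the job is handed in: Tumbler at rest, upright (0.1 rad), on the coaster (centres within 18 mm). Lever at rest, pointer tip within 7 mm (5 degrees) of the yellow clip's foot if the pill bottle is in the white compartment, of the purple clip's foot if in the blue one (horizontal distance between tumbler and coaster below 0.018 m and height (world z) of tumbler between 0.004 and 0.012 m and angle between tumbler's own z axis and vertical below 0.1 rad and height (world z) of tumbler below 0.0085 m and linear speed of tumbler below 0.02 m/s and ((x of pill_bottle in the frame of tray below 0 m and distance between pointer_tip and yellow_clip_foot below 0.007 m) or (x of pill_bottle in the frame of tray above 0 m and distance between pointer_tip and purple_clip_foot below 0.007 m)) and velocity of joint dimmer between -0.05 and 0.05 rad/s); the robot touches nothing.
It fails at once if a bystander is shifted by more than 20 mm or tipped (distance of any of pill_bottle, balm_jar, clock, cream_tin, spoon_cup, katoris, comb from where it was at the start of the episode above 0.02 m or angle between any of pill_bottle, balm_jar, clock, cream_tin, spoon_cup, katoris, comb's own z axis and vertical above 0.3 rad).
It fails at once if a hair clip is shifted by more than 5 mm (distance of any of yellow_clip_foot, purple_clip_foot from where it was at the start of the episode above 0.005 m).
It fails at once if the robot or the tumbler bumps the light bar (over 3 N) (contact force between any of the arm, the fingers, tumbler and light_bar above 3 N).
It also fails if it takes over 54 s, if anything falls off the work surface, if the arm or the gripper's body presses on something with over 40 N, if the wrist force passes 120 N, or if a joint passes its speed limit or range.

### The arm

A 6-joint arm with a two-finger parallel gripper is mounted at the origin on the work surface. World frame = base frame: x ahead of the robot, y to its left, z up, the work surface at z = 0. Lengths are in m, angles in degrees, forces in N, time in s.
With the tool pointing down it reaches from about 0.25 to 0.725 m from the base axis. Payload 9.7 kg.
Tool frame: the origin (TCP) lies between the finger pads; the fingertips stand 11 mm ahead of it and the grasp point (between the pads) lies 8 mm behind it; z points along the fingers, y is the line along which they close (so a half turn about z gives the same grasp; the last joint's range is limited). The gripper opens to 85 mm and grips with 20 to 120 N. Pads are 22 mm wide; open, the fingers measure 114 mm over their backs; the gripper's body (76 mm by 85 mm) begins 54 mm behind the grasp point. The pads swing forward as they close: fully open they stand 13 mm farther back than shut.
Start: joints at [-65.947, 4.979, 10.078, 95.1, 0, 90], TCP at [0.224, -0.502, 0.242] pointing down, gripper open.
Joint ranges: [-179.16, 179.16], [-48.56, 103.87], [-65.8, 70.77], [-126.05, 130.52], [-82.76, 87.17], [-180, 180]. Speed limits (degrees/s): [127.2, 127.2, 147.25, 180, 180, 180].

### API

Orientations are given as [roll, pitch, yaw] about the fixed x, y, z axes, in that order (R = Rz(yaw) Ry(pitch) Rx(roll)).
In Python, from workcell import monitor, cams, ticket gives the robot as it stands.
- The arm moves only by the tool carry_out, never from a script. Its argument "plan" is a list of rows, each an object with "travel": the shift along the world's x, y, z as a fraction of full scale, a list of three; "angular": the turn, a rotation vector about the world's x, y, z as a fraction of full scale, a list of three; "grip": the gripper's target within -1 to 1 (fully open at 1, half-way at 0, shut at -1). In form: [{"travel": [x, y, z], "angular": [ax, ay, az], "grip": grip}, ...]. A call has 1 to 8 rows; each row is the pose to reach, as a shift and turn from the pose commanded when the call began; what a row does not reach only later rows make up. Full scale, the value 1, is 300 mm for a shift and 0.5 rad for a turn. A row lasts 1/12 s, in which the tool goes at most 41.7 mm and 7.16 degrees, less where a joint would pass 70% of its speed; a pose out of reach is approached as far as the arm can. A call with a number of a shift or a turn outside -1 to 1 is refused whole. A call with a gripper value outside its range is refused whole. The fingers move at their own pace and stop on an object; "grip_force" is the grip in N (left out, the last holds). Time passes only in rows, so rows that repeat a pose let the fingers close. It gives the time, the measured TCP pose, the force, the opening and the grip force at its end, in the units of the state.
- monitor.get_obs(): the state, without advancing time (a new reading comes with each control period).
- cams.camera(name): name is "scene" or "top"; returns a dict with "frame" (400x640x3 uint8, red, green, blue), "mtx" (3x3 intrinsics, pixels), "view" (4x4, takes a point from world to camera coordinates). Camera axes: x right, y up, looking along -z (the intrinsics and any distortion apply to the point x, -y, -z); pixel columns grow to the right and rows downward; lengths in m; the calibration is good to about 2 mm. A picture is of the moment at which its call begins. There is no depth.
- ticket.job_done(): hands the job in; it is judged then, once.
The state is a dict: "time": time; "q": joint angles; "qd": joint speeds; "joint_efforts": joint torques, N m; "ee_pos": TCP position; "tcp_rot": TCP orientation; "wrist_force": force on the tool from outside, world axes, zero at the start; "torque": the same for the moment, N m; "opening": finger opening in m; "grasp_force": force on a finger pad.
Only numpy, scipy, OpenCV 4.12 (cv2) and the standard library are available. Lean on these libraries where they do the work, as an engineer would, in place of code of your own. Each camera call takes 0.05 s, during which the arm holds its last target. There are 200 camera calls.

## Working session

There is one attempt and no reset: what is moved stays moved. The work goes in short steps, Python scripts to look and compute and a tool call to move; the robot and the scene stay as the last step left them, time stands still between calls to the robot, and variables do not carry over. Pictures are saved under pics/ and viewed, at most 10 in all, crops included, and the job is handed in when it is done.

Besides the shell and the picture viewer there is one more tool, called after "Request:" by a JSON object that holds its "method" and its "body". carry_out: Moves the arm, as the interface text tells. Its arguments: {"type":"object","properties":{"plan":{"type":"array","items":{"type":"object","properties":{"travel":{"type":"array","items":{"type":"number"}},"angular":{"type":"array","items":{"type":"number"}},"grip":{"type":"number"}}}},"grip_force":{"type":"number"}},"required":["plan"]}

```bash
mkdir -p pics; python3 - <<'E'
from workcell import monitor, cams
import cv2, numpy as np
for n in("scene","top"):
    c=cams.camera(n); cv2.imwrite(f"pics/{n}0.png",c["frame"][:,:,::-1]); np.savez(f"{n}0.npz",**c)
    print(n,c["mtx"].tolist(),np.round(c["view"],4).tolist(),[k for k in c])
print(monitor.get_obs())
E
```

```text
scene [[409.6168433674851, 0.0, 318.8663798182298], [0.0, 409.6168433674851, 199.27034875022247], [0.0, 0.0, 1.0]] [[0.5979, 0.8014, -0.0188, -0.3634], [-0.5951, 0.4594, 0.6594, 0.2214], [0.537, -0.3831, 0.7516, -1.382], [0.0, 0.0, 0.0, 1.0]] ['frame', 'mtx', 'view']
top [[504.02318941608706, 0.0, 312.5545014304266], [0.0, 504.02318941608706, 206.11055080908528], [0.0, 0.0, 1.0]] [[0.0128, -0.9998, -0.0139, 0.0612], [0.9895, 0.0106, 0.1444, -0.5518], [-0.1442, -0.0155, 0.9894, -1.3165], [0.0, 0.0, 0.0, 1.0]] ['frame', 'mtx', 'view']
{'time': 0.1, 'q': array([-6.59485444e+01,  5.00789850e+00,  1.00388200e+01,  9.51006080e+01,
       -6.97282826e-05,  8.99989280e+01]), 'qd': array([ 0.06333477, -0.04105592,  0.09129377, -0.03656498, -0.02161711,
        0.08328955]), 'joint_efforts': array([ 1.39557684e-03, -5.21562624e+01,  4.65652227e+01,  1.60771050e-02,
        1.25976512e-04, -1.66748987e-05]), 'ee_pos': array([ 0.22407394, -0.50206517,  0.24165289]), 'tcp_rot': array([-1.79930314e+02,  6.84244516e-05,  2.40525276e+01]), 'wrist_force': array([-1.27538011,  0.3090981 ,  0.22334114]), 'torque': array([ 0.04642661, -0.00535278, -0.0082777 ]), 'grasp_force': 0.0, 'opening': 0.0854072098475421}
```

View pics/scene0.png

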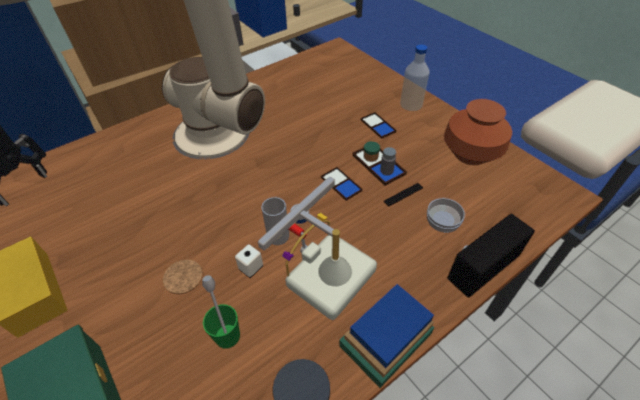

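View pics/top0.png

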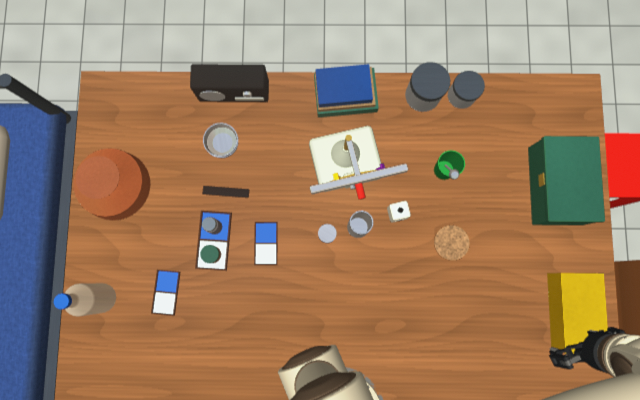

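The scene view shows the grey bottle on the blue floor, around (388,160), and the green-lidded jar on white, so the target is the purple clip. In the top view the tumbler is at (360,223), the coaster at (452,242), the clock at (400,211), the tin at (327,233), the bar from (310,189) to (408,168) and the red handle at (360,190).

```bash
cat > h.py <<'E'
import numpy as np, cv2
def load(n): 
    d=np.load(f"{n}.npz"); return d["frame"],d["mtx"],d["view"]
def ray(M,V,uv):
    d=np.array([(uv[0]-M[0,2])/M[0,0],-(uv[1]-M[1,2])/M[1,1],-1.]); R=V[:3,:3]
    return -R.T@V[:3,3], R.T@d
def onz(c,uv,z):
    o,d=ray(c[1],c[2],uv); return o+d*(z-o[2])/d[2]
def proj(c,p):
    q=c[2][:3,:3]@np.asarray(p,float)+c[2][:3,3]; return c[1][0,0]*q[0]/-q[2]+c[1][0,2], c[1][1,1]*-q[1]/-q[2]+c[1][1,2]
def two(c1,u1,c2,u2):
    o,d=ray(*c1[1:],u1);p,e=ray(*c2[1:],u2); s=np.linalg.lstsq(np.c_[d,-e],p-o,rcond=None)[0]
    a,b=o+s[0]*d,p+s[1]*e; return (a+b)/2,np.linalg.norm(a-b)
def blobs(c,lo,hi,roi,amin=5):
    hsv=cv2.cvtColor(c[0],cv2.COLOR_RGB2HSV); m=cv2.inRange(hsv,np.array(lo),np.array(hi)); k=np.zeros_like(m); x0,y0,x1,y1=roi; k[y0:y1,x0:x1]=m[y0:y1,x0:x1]
    n,l,s,ce=cv2.connectedComponentsWithStats(k); return [(s[i].tolist(),ce[i].round(1).tolist()) for i in range(1,n) if s[i,4]>=amin],k
E
python3 - <<'E'
from h import *
S,T=load("scene0"),load("top0")
for nm,lo,hi,r in [("red",(0,170,120),(6,255,255),(340,150,390,210)),("purple",(135,80,50),(165,255,255),(340,140,420,190)),("yellow",(22,150,120),(35,255,255),(320,150,360,190))]:
    print("T",nm,blobs(T,lo,hi,r)[0])
for nm,lo,hi,r in [("red",(0,190,130),(5,255,255),(280,210,340,260)),("purple",(135,80,50),(165,255,255),(270,230,310,280)),("yellow",(22,150,120),(35,255,255),(300,200,340,240))]:
    print("S",nm,blobs(S,lo,hi,r)[0])
a=T[0][110:260,290:480]; b=S[0][170:320,150:390]
cv2.imwrite("pics/z1.png",cv2.resize(a,None,fx=4,fy=4,interpolation=2)[:,:,::-1])
cv2.imwrite("pics/z2.png",cv2.resize(b,(800,500),interpolation=2)[:,:,::-1])
E
```

```text
T red [([355, 183, 10, 16, 115], [359.8, 190.7])]
T purple [([376, 164, 9, 6, 29], [380.6, 166.6])]
T yellow [([333, 173, 7, 7, 32], [335.7, 176.1])]
S red [([291, 224, 12, 10, 68], [296.4, 228.5])]
S purple [([283, 251, 10, 10, 62], [287.2, 255.2])]
S yellow [([318, 213, 9, 6, 27], [321.7, 215.7])]
```

View pics/z1.png

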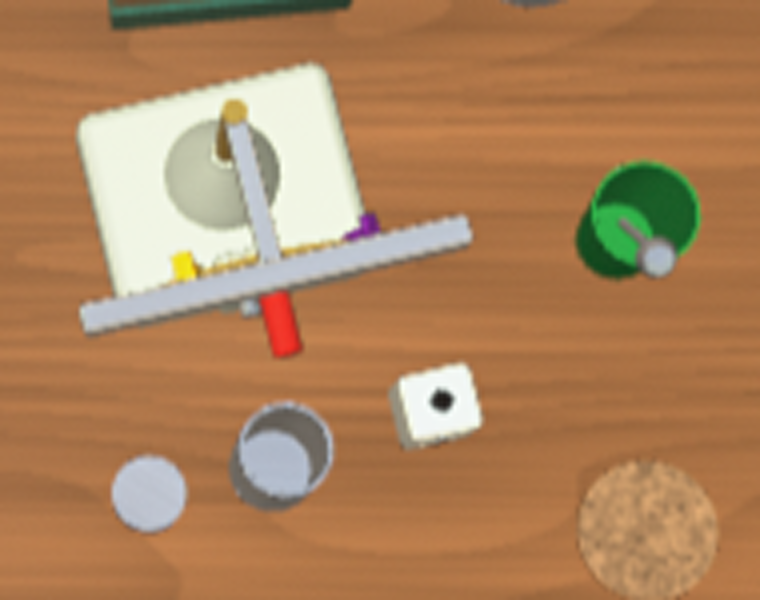

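View pics/z2.png

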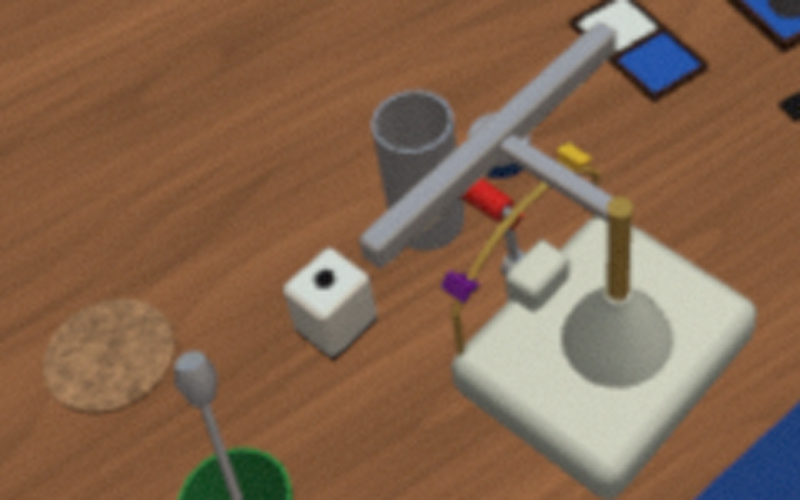

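The crops show (in full-image pixels) the stem top at T(348.8,137.5) / S(336,232), the tumbler rim at T(361.5,222.5) / S(274,206), the coaster at T(452,242.5) / S(183,276). The clock is at T(400,211), and the purple clip shows on the robot's right in both views.

```bash
python3 - <<'E'
from h import *
np.set_printoptions(precision=4,suppress=True)
S,T=load("scene0"),load("top0")
z=lambda u,v:(290+(u-1.5)/4,110+(v-1.5)/4)
s=lambda u,v:(150+(u-1.2)/3.333,170+(v-1.2)/3.333)
stem=onz(T,z(235,110),.2);print("stem",stem,"two",two(T,z(235,110),S,s(620,207)))
L=[onz(T,z(*p),.202) for p in[(80,307),(88,333),(466,216),(472,240)]]
L=np.array(L);print(L); d=(L[0]+L[1]-L[2]-L[3])/2; print("barlen",np.linalg.norm(d)); yaw=np.arctan2(-d[0],d[1]);print("yaw bar",np.degrees(yaw))
bc=L.mean(0); R=np.array([[np.cos(yaw),-np.sin(yaw)],[np.sin(yaw),np.cos(yaw)]]); org=bc[:2]-R@[-.103,0]; print("origin from bar",org)
bl=np.array([onz(S,s(*p),.202) for p in [(362,237),(377,245),(605,27),(615,40)]]);print("S bar ends",bl)
# rims
print("tumb rim T",onz(T,z(286,450),.125),"S",onz(S,s(413,122),.125),two(T,z(286,450),S,s(413,122)))
print("tumbler rim L/R",onz(T,z(239,452),.125),onz(T,z(333,450),.125))
for c,roi in((T,(430,220,475,265)),):
    b,_=blobs(c,(5,40,120),(25,150,255),roi,300);print("cork",b)
print("coaster",onz(T,z(648,530),.006),onz(S,s(109,354),.006), "edges",onz(T,z(578,530),.006),onz(T,z(718,530),.006))
print("clock",[onz(T,z(*p),.066) for p in[(398,380),(466,364),(481,430),(412,442)]], onz(S,s(328,290),.066))
print("tin",onz(T,z(149,493),.028)); print("cup",onz(T,z(645,215),.085),"spoon",onz(T,z(657,258),.18),two(T,z(657,258),S,s(195,362)))
print("clip p",two(T,(380.6,166.6),S,(287.2,255.2)),"y",two(T,(335.7,176.1),S,(321.7,215.7)))
print("red", onz(T,z(287,352),.115),onz(T,z(275,295),.115))
for u in [(196,212),(232,212),(228,270),(196,268)]: print("tray",onz(T,u,.014))
E
```

```text
stem [ 0.6973 -0.0193  0.2   ] two (array([ 0.6965, -0.0187,  0.2038]), np.float64(0.0010407068509501647))
[[ 0.5749  0.0727  0.202 ]
 [ 0.5593  0.0677  0.202 ]
 [ 0.6326 -0.1574  0.202 ]
 [ 0.6179 -0.1607  0.202 ]]
barlen 0.2365313969730969
yaw bar 14.235634793148042
origin from bar [ 0.696  -0.0191]
S bar ends [[ 0.6172 -0.1572  0.202 ]
 [ 0.628  -0.153   0.202 ]
 [ 0.5666  0.0711  0.202 ]
 [ 0.5807  0.0689  0.202 ]]
tumb rim T [ 0.4994 -0.056   0.125 ] S [ 0.498  -0.0533  0.125 ] (array([ 0.4996, -0.055 ,  0.1275]), np.float64(0.0017976816761088885))
tumbler rim L/R [ 0.4978 -0.0266  0.125 ] [ 0.4998 -0.0854  0.125 ]
cork [([434, 224, 37, 37, 1045], [451.5, 242.2])]
coaster [ 0.461  -0.3117  0.006 ] [ 0.458  -0.3094  0.006 ] edges [ 0.4605 -0.2642  0.006 ] [ 0.4616 -0.3592  0.006 ]
clock [array([ 0.5534, -0.1346,  0.066 ]), array([ 0.5646, -0.1795,  0.066 ]), array([ 0.5208, -0.1887,  0.066 ]), array([ 0.5124, -0.1434,  0.066 ])] [ 0.5479 -0.1642  0.066 ]
tin [0.4804 0.0283 0.028 ]
cup [ 0.6618 -0.2948  0.085 ] spoon [ 0.6128 -0.2763  0.18  ] (array([ 0.6145, -0.2772,  0.1733]), np.float64(0.001847453155595169))
clip p (array([ 0.6404, -0.1063,  0.1303]), np.float64(0.002809252131218415)) y (array([0.6109, 0.0093, 0.1518]), np.float64(8.650046471637111e-05))
red [ 0.5633 -0.0575  0.115 ] [ 0.6002 -0.0499  0.115 ]
tray [0.5351 0.3883 0.014 ]
tray [0.5362 0.2891 0.014 ]
tray [0.378  0.2943 0.014 ]
tray [0.3823 0.3813 0.014 ]
```

Lamp origin is about (0.696,-0.019) with yaw 14.2°. The tumbler is at (0.499,-0.0545), the coaster at (0.460,-0.311), the purple clip at about -42°, and the lever at about -5°. The sizes match the ones given. Moving above the tumbler.

Request:
{"method": "carry_out", "body": {"plan": [{"travel":[0.2,0.33,0],"angular":[0,0,-0.1],"grip":1},{"travel":[0.458,0.746,0],"angular":[0,0,-0.171],"grip":1},{"travel":[0.458,0.746,0],"angular":[0,0,-0.171],"grip":1},{"travel":[0.458,0.746,0],"angular":[0,0,-0.171],"grip":1},{"travel":[0.458,0.746,0],"angular":[0,0,-0.171],"grip":1},{"travel":[0.458,0.746,0],"angular":[0,0,-0.171],"grip":1},{"travel":[0.458,0.746,0],"angular":[0,0,-0.171],"grip":1},{"travel":[0.458,0.746,0],"angular":[0,0,-0.171],"grip":1}]}}

```text
time: 0.77
ee_pos: [0.3628, -0.2759, 0.2423]
tcp_rot: [-180.0, -0.0, 19.4]
wrist_force: [-0.0, 0.1, -0.3]
opening: 0.0853
grasp_force: 0.0
```

Request:
{"method": "carry_out", "body": {"plan": [{"travel":[0.2,0.33,0],"angular":[0,0,-0.1],"grip":1},{"travel":[0.458,0.746,0],"angular":[0,0,-0.171],"grip":1},{"travel":[0.458,0.746,0],"angular":[0,0,-0.171],"grip":1},{"travel":[0.458,0.746,0],"angular":[0,0,-0.171],"grip":1},{"travel":[0.458,0.746,0],"angular":[0,0,-0.171],"grip":1},{"travel":[0.458,0.746,0],"angular":[0,0,-0.171],"grip":1},{"travel":[0.458,0.746,0],"angular":[0,0,-0.171],"grip":1},{"travel":[0.458,0.746,0],"angular":[0,0,-0.171],"grip":1}]}}

```text
time: 1.43
ee_pos: [0.5, -0.0529, 0.2413]
tcp_rot: [-180.0, 0.1, 14.4]
wrist_force: [0.3, -0.6, -0.4]
opening: 0.0855
grasp_force: 0.0
```

Request:
{"method": "carry_out", "body": {"plan": [{"travel":[0,0,-0.08],"angular":[0,0,0],"grip":1},{"travel":[0,0,-0.16],"angular":[0,0,0],"grip":1},{"travel":[0,0,-0.24],"angular":[0,0,0],"grip":1},{"travel":[0,0,-0.32],"angular":[0,0,0],"grip":1},{"travel":[0,0,-0.4],"angular":[0,0,0],"grip":1},{"travel":[0,0,-0.46],"angular":[0,0,0],"grip":1},{"travel":[0,0,-0.515],"angular":[0,0,0],"grip":1},{"travel":[0,0,-0.515],"angular":[0,0,0],"grip":1}]}}

```text
time: 2.1
ee_pos: [0.4967, -0.0561, 0.0844]
tcp_rot: [-179.9, 0.3, 14.2]
wrist_force: [-0.8, 0.4, -0.7]
opening: 0.0857
grasp_force: 0.0
```

Request:
{"method": "carry_out", "body": {"plan": [{"travel":[0,0,0],"angular":[0,0,0],"grip":-0.2},{"travel":[0,0,0],"angular":[0,0,0],"grip":-0.2},{"travel":[0,0,0],"angular":[0,0,0],"grip":-0.2},{"travel":[0,0,0],"angular":[0,0,0],"grip":-0.2},{"travel":[0,0,0],"angular":[0,0,0],"grip":-0.2},{"travel":[0,0,0],"angular":[0,0,0],"grip":-0.2},{"travel":[0,0,0],"angular":[0,0,0],"grip":-0.2},{"travel":[0,0,0],"angular":[0,0,0],"grip":-0.2}], "grip_force": 40}}

```text
time: 2.77
ee_pos: [0.4997, -0.055, 0.0893]
tcp_rot: [179.9, -0.1, 14.3]
wrist_force: [-0.0, -2.1, 7.2]
opening: 0.0602
grasp_force: 43.8
```

Request:
{"method": "carry_out", "body": {"plan": [{"travel":[0,0,0.03],"angular":[0,0,0],"grip":-0.2},{"travel":[0,0,0.08],"angular":[0,0,0],"grip":-0.2},{"travel":[0,0,0.14],"angular":[0,0,0],"grip":-0.2},{"travel":[-0.03,0,0.2],"angular":[0,0,0],"grip":-0.2},{"travel":[-0.07,0,0.26],"angular":[0,0,0],"grip":-0.2},{"travel":[-0.11,0,0.31],"angular":[0,0,0],"grip":-0.2},{"travel":[-0.13,0,0.33],"angular":[0,0,0],"grip":-0.2},{"travel":[-0.13,0,0.33],"angular":[0,0,0],"grip":-0.2}]}}

```text
time: 3.43
ee_pos: [0.4599, -0.0547, 0.1888]
tcp_rot: [179.9, -0.1, 14.3]
wrist_force: [0.5, -0.6, -2.3]
opening: 0.06
grasp_force: 43.8
```

Request:
{"method": "carry_out", "body": {"plan": [{"travel":[0,-0.05,0],"angular":[0,0,0],"grip":-0.2},{"travel":[0,-0.14,0],"angular":[0,0,0],"grip":-0.2},{"travel":[0,-0.26,0],"angular":[0,0,0],"grip":-0.2},{"travel":[0,-0.38,0],"angular":[0,0,0],"grip":-0.2},{"travel":[0,-0.5,0],"angular":[0,0,0],"grip":-0.2},{"travel":[0,-0.62,0],"angular":[0,0,0],"grip":-0.2},{"travel":[0,-0.72,0],"angular":[0,0,0],"grip":-0.2},{"travel":[0,-0.8,0],"angular":[0,0,0],"grip":-0.2}]}}

```text
time: 4.1
ee_pos: [0.4597, -0.297, 0.1852]
tcp_rot: [-179.9, 0.1, 14.2]
wrist_force: [0.6, -0.8, -1.9]
opening: 0.0602
grasp_force: 44.0
```

Request:
{"method": "carry_out", "body": {"plan": [{"travel":[0,-0.05,0],"angular":[0,0,0],"grip":-0.2},{"travel":[0,-0.053,0],"angular":[0,0,0],"grip":-0.2},{"travel":[0,-0.053,0],"angular":[0,0,0],"grip":-0.2},{"travel":[0,-0.053,0],"angular":[0,0,0],"grip":-0.2}]}}

```text
time: 4.43
ee_pos: [0.4601, -0.3097, 0.1863]
tcp_rot: [-179.9, 0.0, 14.3]
wrist_force: [0.6, 0.3, -1.3]
opening: 0.0601
grasp_force: 44.1
```

```bash
python3 - <<'E'
from workcell import monitor, cams
from h import *
for n in("scene","top"):
    c=cams.camera(n); np.savez(f"{n}1.npz",**c)
print({k:np.round(v,3) for k,v in monitor.get_obs().items()})
S,T=load("scene1"),load("top1")
a=cv2.resize(T[0][110:290,290:510],(550,450),interpolation=2);b=cv2.resize(S[0][190:330,120:260],(450,450),interpolation=2)
cv2.imwrite("pics/m1.png",cv2.resize(np.hstack([a,b]),(800,360))[:,:,::-1])
E
```

```text
{'time': np.float64(4.533), 'q': array([-3.3922e+01,  4.8140e+00,  3.7510e+00,  8.8944e+01,  1.2000e-02,
        1.3175e+02]), 'qd': array([-0.006, -0.299,  0.114, -0.039, -0.141, -0.184]), 'joint_efforts': array([-4.7000e-01, -5.2789e+01,  4.7865e+01, -2.3000e-02, -1.0000e-02,
        8.0000e-03]), 'ee_pos': array([ 0.46 , -0.309,  0.187]), 'tcp_rot': array([-1.79986e+02, -4.00000e-03,  1.43280e+01]), 'wrist_force': array([-0.261,  0.549, -0.492]), 'torque': array([-0.025,  0.023,  0.088]), 'grasp_force': np.float64(44.074), 'opening': np.float64(0.06)}
```

View pics/m1.png

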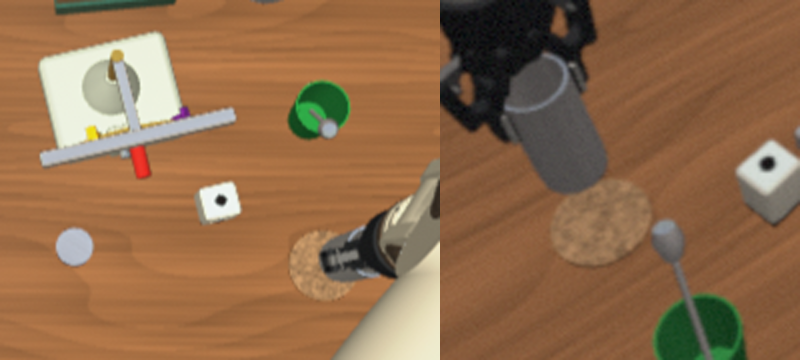

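The picture shows the tumbler held upright over the coaster, and nothing else has moved. Lowering gently.

Request:
{"method": "carry_out", "body": {"plan": [{"travel":[0,0,-0.04],"angular":[0,0,0],"grip":-0.2},{"travel":[0,0,-0.1],"angular":[0,0,0],"grip":-0.2},{"travel":[0,0,-0.16],"angular":[0,0,0],"grip":-0.2},{"travel":[0,0,-0.21],"angular":[0,0,0],"grip":-0.2},{"travel":[0,0,-0.25],"angular":[0,0,0],"grip":-0.2},{"travel":[0,0,-0.275],"angular":[0,0,0],"grip":-0.2},{"travel":[0,0,-0.29],"angular":[0,0,0],"grip":-0.2},{"travel":[0,0,-0.29],"angular":[0,0,0],"grip":-0.2}]}}

```text
time: 5.2
ee_pos: [0.4598, -0.3102, 0.099]
tcp_rot: [-180.0, 0.0, 14.3]
wrist_force: [-0.3, -0.2, -1.5]
opening: 0.06
grasp_force: 44.1
```

Request:
{"method": "carry_out", "body": {"plan": [{"travel":[0,0,-0.005],"angular":[0,0,0],"grip":-0.2},{"travel":[0,0,-0.01],"angular":[0,0,0],"grip":-0.2},{"travel":[0,0,-0.015],"angular":[0,0,0],"grip":-0.2},{"travel":[0,0,-0.015],"angular":[0,0,0],"grip":-0.2},{"travel":[0,0,-0.015],"angular":[0,0,0],"grip":-0.2}]}}

```text
time: 5.62
ee_pos: [0.46, -0.3107, 0.0955]
tcp_rot: [180.0, -0.0, 14.2]
wrist_force: [0.2, -1.0, -2.9]
opening: 0.06
grasp_force: 44.1
```

Request:
{"method": "carry_out", "body": {"plan": [{"travel":[0,0,-0.003],"angular":[0,0,0],"grip":-0.2},{"travel":[0,0,-0.005],"angular":[0,0,0],"grip":-0.2},{"travel":[0,0,-0.005],"angular":[0,0,0],"grip":-0.2},{"travel":[0,0,-0.005],"angular":[0,0,0],"grip":-0.2}]}}

```text
time: 5.95
ee_pos: [0.4603, -0.3106, 0.0954]
tcp_rot: [179.9, -0.1, 14.3]
wrist_force: [-1.3, 2.4, 9.1]
opening: 0.06
grasp_force: 44.8
```

Contact: 9 N upward. Opening, waiting, then raising.

Request:
{"method": "carry_out", "body": {"plan": [{"travel":[0,0,0],"angular":[0,0,0],"grip":0.5},{"travel":[0,0,0],"angular":[0,0,0],"grip":0.7},{"travel":[0,0,0],"angular":[0,0,0],"grip":1},{"travel":[0,0,0],"angular":[0,0,0],"grip":1},{"travel":[0,0,0],"angular":[0,0,0],"grip":1},{"travel":[0,0,0],"angular":[0,0,0],"grip":1},{"travel":[0,0,0],"angular":[0,0,0],"grip":1},{"travel":[0,0,0],"angular":[0,0,0],"grip":1}]}}

```text
time: 6.62
ee_pos: [0.46, -0.3106, 0.0938]
tcp_rot: [180.0, -0.0, 14.3]
wrist_force: [0.5, 0.9, 0.8]
opening: 0.0854
grasp_force: 0.0
```

Request:
{"method": "carry_out", "body": {"plan": [{"travel":[0,0,0.06],"angular":[0,0,0],"grip":1},{"travel":[0,0,0.14],"angular":[0,0,0],"grip":1},{"travel":[0,0,0.25],"angular":[0,0,0],"grip":1},{"travel":[0,0,0.36],"angular":[0,0,0],"grip":1},{"travel":[0,0,0.46],"angular":[0,0,0],"grip":1},{"travel":[0,0,0.55],"angular":[0,0,0],"grip":1},{"travel":[0,0,0.55],"angular":[0,0,0],"grip":1}]}}

```text
time: 7.2
ee_pos: [0.4609, -0.3112, 0.2647]
tcp_rot: [179.7, -0.3, 14.3]
wrist_force: [0.5, -0.1, 0.5]
opening: 0.0854
grasp_force: 0.0
```

```bash
python3 - <<'E'
# lever approach: lamp-frame grasp points -> TCP poses, rotations as rotvec from yaw14.2 tool-down
import numpy as np
from scipy.spatial.transform import Rotation as R
o=np.array([.6963,-.019,0]);L=R.from_euler('z',14.2,degrees=True)
t=42; zt=np.array([np.sin(np.radians(t)),0,-np.cos(np.radians(t))])
print("rotvec tilt (rad)",L.apply([0,-np.radians(t),0]), "frac of .5:",L.apply([0,-np.radians(t),0])/.5)
print("check z:",(R.from_rotvec([0,-np.radians(t),0])).apply([0,0,-1]))
for a in(-5,-42):
  s=np.radians(a); g=np.array([-.128,.07*np.sin(s),.05+.07*np.cos(s)])
  for back in(0,.1): print(a,back,o+L.apply(g+zt*(.008-back)))
E
```

```text
rotvec tilt (rad) [ 0.17981971 -0.71064056  0.        ] frac of .5: [ 0.35963941 -1.42128112  0.        ]
check z: [ 0.66913061  0.         -0.74314483]
-5 0 [ 0.57889708 -0.0550007   0.11378847]
-5 0.1 [ 0.51402852 -0.07141496  0.18810295]
-42 0 [ 0.58889047 -0.09449419  0.09607498]
-42 0.1 [ 0.52402191 -0.11090846  0.17038946]
```

Request:
{"method": "carry_out", "body": {"plan": [{"travel":[-0.1,0.1,0],"angular":[0.06,-0.237,0],"grip":0.1},{"travel":[-0.1,0.2,0],"angular":[0.12,-0.474,0],"grip":0.1},{"travel":[-0.1,0.3,0],"angular":[0.18,-0.711,0],"grip":0.1},{"travel":[-0.1,0.4,0],"angular":[0.18,-0.711,0],"grip":0.1},{"travel":[-0.1,0.4,0],"angular":[0.18,-0.711,0],"grip":0.1},{"travel":[-0.1,0.4,0],"angular":[0.18,-0.711,0],"grip":0.1}]}}

```text
time: 7.7
ee_pos: [0.4292, -0.1896, 0.2591]
tcp_rot: [179.9, -21.1, 14.3]
wrist_force: [-0.0, -0.5, 1.1]
opening: 0.047
grasp_force: 0.0
```

Request:
{"method": "carry_out", "body": {"plan": [{"travel":[0,0.1,0],"angular":[0.06,-0.237,0],"grip":0.1},{"travel":[0,0.2,0],"angular":[0.12,-0.474,0],"grip":0.1},{"travel":[0,0.3,0],"angular":[0.18,-0.711,0],"grip":0.1},{"travel":[0,0.4,0],"angular":[0.18,-0.711,0],"grip":0.1},{"travel":[0.14,0.4,-0.12],"angular":[0.18,-0.711,0],"grip":0.1},{"travel":[0.28,0.4,-0.23],"angular":[0.18,-0.711,0],"grip":0.1},{"travel":[0.28,0.4,-0.23],"angular":[0.18,-0.711,0],"grip":0.1},{"travel":[0.28,0.4,-0.23],"angular":[0.18,-0.711,0],"grip":0.1}]}}

```text
time: 8.37
ee_pos: [0.5149, -0.07, 0.1849]
tcp_rot: [-179.9, -41.7, 14.2]
wrist_force: [-0.7, 0.2, -0.3]
opening: 0.0469
grasp_force: 0.0
```

```bash
python3 - <<'E'
from workcell import monitor, cams
from h import *
from scipy.spatial.transform import Rotation as R
for n in("scene","top"):
    c=cams.camera(n); np.savez(f"{n}2.npz",**c)
o=monitor.get_obs(); print({k:np.round(o[k],4) for k in("time","q","ee_pos","tcp_rot","opening")})
z=R.from_euler('xyz',o["tcp_rot"],degrees=True).as_matrix(); print(z)
S,T=load("scene2"),load("top2")
a=cv2.resize(T[0][110:290,290:490],(500,450),interpolation=2);b=cv2.resize(S[0][160:300,160:360],(643,450),interpolation=2)
cv2.imwrite("pics/m2.png",cv2.resize(np.hstack([a,b]),(800,315))[:,:,::-1])
E
```

```text
{'time': np.float64(8.4667), 'q': array([-18.9633, -36.5501, -39.3601,  50.3716,  21.4783, 154.0083]), 'ee_pos': array([ 0.514 , -0.0705,  0.1885]), 'tcp_rot': array([-179.9354,  -41.8454,   14.2278]), 'opening': np.float64(0.0472)}
[[ 7.22096749e-01  2.46506689e-01  6.46382810e-01]
 [ 1.83091278e-01 -9.69140726e-01  1.65057073e-01]
 [ 6.67123579e-01 -8.40121460e-04 -7.44946592e-01]]
```

View pics/m2.png

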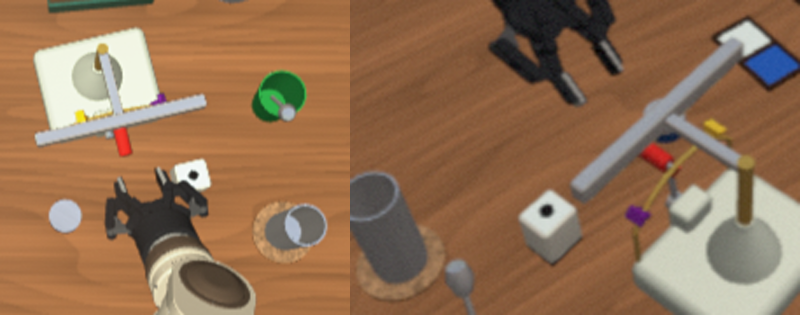

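The tumbler stands on the coaster, and the fingers are lined up in front of the red handle. Advancing along the tool axis and gripping lightly.

Request:
{"method": "carry_out", "body": {"plan": [{"travel":[0.03,0.008,-0.035],"angular":[0,0,0],"grip":0.1},{"travel":[0.06,0.015,-0.07],"angular":[0,0,0],"grip":0.1},{"travel":[0.095,0.024,-0.11],"angular":[0,0,0],"grip":0.1},{"travel":[0.13,0.033,-0.15],"angular":[0,0,0],"grip":0.1},{"travel":[0.165,0.042,-0.19],"angular":[0,0,0],"grip":0.1},{"travel":[0.195,0.05,-0.225],"angular":[0,0,0],"grip":0.1},{"travel":[0.216,0.055,-0.248],"angular":[0,0,0],"grip":0.1},{"travel":[0.216,0.055,-0.248],"angular":[0,0,0],"grip":0.1}]}}

```text
time: 9.13
ee_pos: [0.5789, -0.0543, 0.1145]
tcp_rot: [-180.0, -41.9, 14.2]
wrist_force: [0.3, 0.2, 0.4]
opening: 0.0471
grasp_force: 0.0
```

Request:
{"method": "carry_out", "body": {"plan": [{"travel":[0,0,0],"angular":[0,0,0],"grip":-0.4},{"travel":[0,0,0],"angular":[0,0,0],"grip":-0.8},{"travel":[0,0,0],"angular":[0,0,0],"grip":-0.8},{"travel":[0,0,0],"angular":[0,0,0],"grip":-0.8},{"travel":[0,0,0],"angular":[0,0,0],"grip":-0.8},{"travel":[0,0,0],"angular":[0,0,0],"grip":-0.8}], "grip_force": 20}}

```text
time: 9.63
ee_pos: [0.5789, -0.0544, 0.1167]
tcp_rot: [179.9, -42.1, 14.3]
wrist_force: [-7.1, -2.0, 5.5]
opening: 0.0191
grasp_force: 22.4
```

Handle gripped (19 mm opening). Swinging along the arc to about -42°.

Request:
{"method": "carry_out", "body": {"plan": [{"travel":[0.007,-0.027,-0.004],"angular":[0,0,0],"grip":-0.8},{"travel":[0.015,-0.058,-0.013],"angular":[0,0,0],"grip":-0.8},{"travel":[0.022,-0.087,-0.026],"angular":[0,0,0],"grip":-0.8},{"travel":[0.028,-0.11,-0.041],"angular":[0,0,0],"grip":-0.8},{"travel":[0.033,-0.132,-0.059],"angular":[0,0,0],"grip":-0.8},{"travel":[0.033,-0.132,-0.059],"angular":[0,0,0],"grip":-0.8},{"travel":[0.033,-0.132,-0.059],"angular":[0,0,0],"grip":-0.8}]}}

```text
time: 10.22
ee_pos: [0.5889, -0.094, 0.098]
tcp_rot: [179.9, -42.1, 14.3]
wrist_force: [6.9, 0.4, -3.1]
opening: 0.0191
grasp_force: 21.2
```

```bash
python3 - <<'E'
from workcell import monitor, cams
from h import *
for n in("scene","top"):
    c=cams.camera(n); np.savez(f"{n}3.npz",**c)
o=monitor.get_obs(); print({k:np.round(o[k],4) for k in("time","ee_pos","wrist_force","opening")})
S,T=load("scene3"),load("top3")
c=np.cos(np.radians(14.2));s=np.sin(np.radians(14.2))
def lw(x,y,z): return (.6963+c*x-s*y,-.019+s*x+c*y,z)
for a in(-38,-42,-46):
  r=np.radians(a); p=lw(-.08,.08*np.sin(r),.05+.08*np.cos(r)); print(a,"tip S",np.round(proj(S,p),1),"T",np.round(proj(T,p),1))
a=cv2.resize(T[0][150:210,340:420],(640,480),interpolation=2);b=cv2.resize(S[0][215:285,265:335],(480,480),interpolation=2)
cv2.imwrite("pics/m3.png",cv2.resize(np.hstack([a,b]),(800,343))[:,:,::-1])
E
```

```text
{'time': np.float64(10.3167), 'ee_pos': array([ 0.5889, -0.0938,  0.0981]), 'wrist_force': array([ 5.7684, -0.1805, -3.9116]), 'opening': np.float64(0.0192)}
-38 tip S [293.4 252. ] T [372.5 171.9]
-42 tip S [292.2 254.2] T [374.  171.8]
-46 tip S [291.2 256.3] T [375.3 171.8]
```

View pics/m3.png

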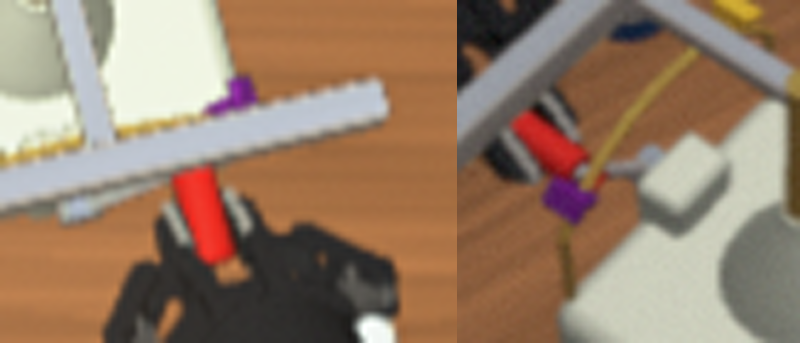

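The scene crop shows the pointer's red tip at about S(294,253), meeting the purple clip at S(288,255). Checking the numbers against predicted angles, with the lamp offset taken from both clips.

```bash
python3 - <<'E'
from h import *
S,T=load("scene3"),load("top3");S0,T0=load("scene0"),load("top0")
c=np.cos(np.radians(14.2));s=np.sin(np.radians(14.2))
def lw(x,y,z): return (.6963+c*x-s*y,-.019+s*x+c*y,z)
def P(x,r,a): a=np.radians(a); return lw(x,r*np.sin(a),.05+r*np.cos(a))
print("S purple",blobs(S,(135,80,50),(165,255,255),(270,230,310,280))[0],"T",blobs(T,(135,80,50),(165,255,255),(340,140,420,190))[0])
for a in(-36,-39,-42,-45): print(a,"clip c S",np.round(proj(S,P(-.077,.0965,a)),1),"inner",np.round(proj(S,P(-.08,.084,a)),1),"T",np.round(proj(T,P(-.077,.0965,a)),1),"T back outer",np.round(proj(T,P(-.066,.109,a)),1))
for a in(24,27): print(a,"yel c S",np.round(proj(S,P(-.077,.0965,a)),1))
for (lo,hi) in [((0,170,110),(6,255,255)),((174,150,80),(180,255,255))]:
  print("S red",blobs(S,lo,hi,(265,225,310,265),3)[0])
  print("T red",blobs(T,lo,hi,(350,160,390,210),3)[0])
for a in(-36,-39,-42,-45): print(a,"handle axis T -.108,-.142",np.round(proj(T,P(-.115,.07,a)),1),np.round(proj(T,P(-.142,.07,a)),1),"S pointer .07/.08",np.round(proj(S,P(-.08,.06,a)),1),np.round(proj(S,P(-.08,.08,a)),1))
hsv=cv2.cvtColor(S[0],cv2.COLOR_RGB2HSV)
print(S[0][248:260,284:300].tolist()) if 0 else None
z=cv2.resize(S[0][240:266,272:312],(800,520),interpolation=cv2.INTER_NEAREST); cv2.imwrite("pics/m4.png",z[:,:,::-1])
E
```

```text
S purple [([283, 251, 10, 10, 64], [287.2, 255.2])] T [([376, 164, 9, 6, 29], [380.6, 166.6])]
-36 clip c S [291.7 251.1] inner [293.2 250.8] T [375.7 168.9] T back outer [377.9 163.2]
-39 clip c S [290.6 253.1] inner [292.3 252.5] T [377.1 168.8] T back outer [379.4 163.1]
-42 clip c S [289.6 255.1] inner [291.4 254.2] T [378.4 168.7] T back outer [380.9 163. ]
-45 clip c S [288.6 257. ] inner [290.5 255.9] T [379.6 168.7] T back outer [382.3 163. ]
24 yel c S [318.9 221.6]
27 yel c S [320.2 220.9]
S red [([277, 238, 15, 12, 96], [283.4, 244.0])]
T red [([370, 179, 11, 17, 111], [375.4, 187.1])]
S red [([284, 250, 4, 1, 4], [285.5, 250.0])]
T red []
-36 handle axis T -.108,-.142 [372.6 186.1] [375.2 196.2] S pointer .07/.08 [297.8 251.6] [294. 251.]
-39 handle axis T -.108,-.142 [373.6 186. ] [376.2 196.1] S pointer .07/.08 [297.2 252.8] [293.1 252.6]
-42 handle axis T -.108,-.142 [374.6 186. ] [377.2 196. ] S pointer .07/.08 [296.5 253.9] [292.2 254.2]
-45 handle axis T -.108,-.142 [375.5 185.9] [378.1 195.9] S pointer .07/.08 [295.9 255.1] [291.4 255.8]
```

View pics/m4.png

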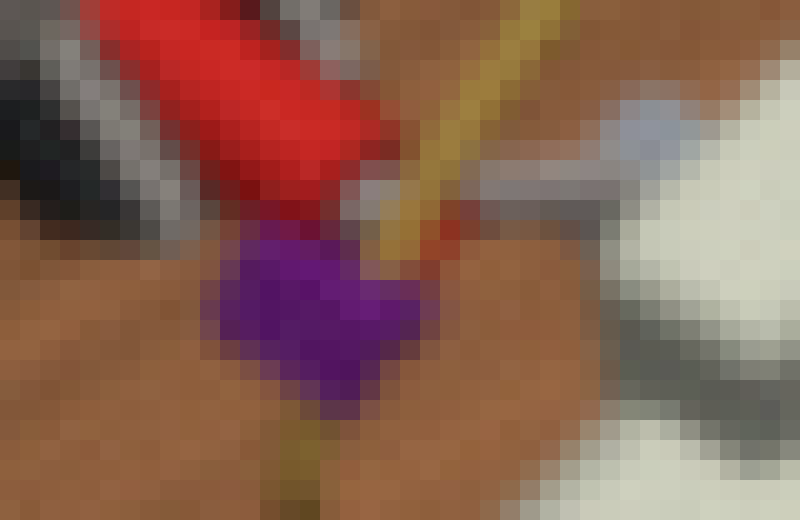

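The pointer sits within the purple clip's width. Lever and clip both come out at -42° to -43° by kinematics and by image. Releasing and backing out along the tool axis.

Request:
{"method": "carry_out", "body": {"plan": [{"travel":[0,0,0],"angular":[0,0,0],"grip":-0.3},{"travel":[0,0,0],"angular":[0,0,0],"grip":0.1},{"travel":[0,0,0],"angular":[0,0,0],"grip":0.1},{"travel":[0,0,0],"angular":[0,0,0],"grip":0.1},{"travel":[0,0,0],"angular":[0,0,0],"grip":0.1}]}}

```text
time: 10.73
ee_pos: [0.5886, -0.0936, 0.0978]
tcp_rot: [179.9, -42.0, 14.3]
wrist_force: [-0.4, -0.3, -0.2]
opening: 0.0468
grasp_force: 0.0
```

Request:
{"method": "carry_out", "body": {"plan": [{"travel":[-0.03,-0.008,0.035],"angular":[0,0,0],"grip":0.1},{"travel":[-0.07,-0.018,0.08],"angular":[0,0,0],"grip":0.1},{"travel":[-0.13,-0.033,0.15],"angular":[0,0,0],"grip":0.1},{"travel":[-0.2,-0.05,0.23],"angular":[0,0,0],"grip":0.1},{"travel":[-0.27,-0.07,0.31],"angular":[0,0,0],"grip":0.1},{"travel":[-0.34,-0.09,0.39],"angular":[0,0,0],"grip":0.1},{"travel":[-0.4,-0.1,0.46],"angular":[0,0,0],"grip":0.1},{"travel":[-0.4,-0.1,0.46],"angular":[0,0,0],"grip":0.1}]}}

```text
time: 11.4
ee_pos: [0.4679, -0.1247, 0.2416]
tcp_rot: [179.6, -42.3, 14.5]
wrist_force: [1.7, 0.0, 1.1]
opening: 0.0466
grasp_force: 0.0
```

```bash
python3 - <<'E'
from workcell import monitor, cams
from h import *
for n in("scene","top"):
    c=cams.camera(n); np.savez(f"{n}4.npz",**c)
o=monitor.get_obs(); print({k:np.round(o[k],4) for k in("time","ee_pos","wrist_force","opening")})
S,T=load("scene4"),load("top4")
c=np.cos(np.radians(14.2));s=np.sin(np.radians(14.2))
def lw(x,y,z): return (.6963+c*x-s*y,-.019+s*x+c*y,z)
def P(x,r,a): a=np.radians(a); return lw(x,r*np.sin(a),.05+r*np.cos(a))
print("T red",blobs(T,(0,170,110),(6,255,255),(350,160,390,215),3)[0])
print("S red",blobs(S,(0,170,110),(6,255,255),(265,225,310,265),3)[0])
for a in(-40,-42,-44): print(a,np.round(proj(T,P(-.118,.07,a)),1),np.round(proj(T,P(-.142,.07,a)),1),"S",np.round(proj(S,P(-.1185,.07,a)),1))
# wire bias: projected wire vs yellowish wire pixels, scene
for a in(-30,-20,-10,0,10): print("wire",a,np.round(proj(S,P(-.08,.088,a)),1))
print("tumbler top rim pred T",np.round(proj(T,(.460,-.3105,.131)),1))
a=cv2.resize(S[0][225:275,265:345],(640,400),interpolation=2)
b=cv2.resize(T[0][110:290,290:510],(489,400),interpolation=2)
cv2.imwrite("pics/m5.png",cv2.resize(np.hstack([a,b]),(800,283))[:,:,::-1])
E
```

```text
{'time': np.float64(11.5), 'ee_pos': array([ 0.4687, -0.1242,  0.237 ]), 'wrist_force': array([-0.2773,  0.2358, -0.2825]), 'opening': np.float64(0.0469)}
T red [([370, 179, 11, 18, 124], [375.1, 187.6])]
S red [([275, 238, 17, 12, 115], [282.6, 243.8])]
-40 [374.2 187.1] [376.6 196.1] S [282.4 244.5]
-42 [374.9 187.1] [377.2 196. ] S [282.  245.4]
-44 [375.5 187. ] [377.8 195.9] S [281.5 246.3]
wire -30 [294.5 247.2]
wire -20 [298.5 241.5]
wire -10 [302.7 236.3]
wire 0 [307.  231.6]
wire 10 [311.3 227.8]
tumbler top rim pred T [464.2 238.8]
```

View pics/m5.png

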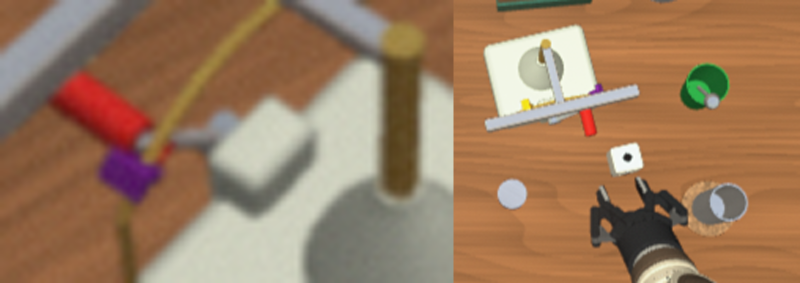

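```bash
python3 - <<'E'
from h import *
S,T=load("scene4"),load("top4")
c=np.cos(np.radians(14.2));s=np.sin(np.radians(14.2)); Rl=np.array([[c,-s,0],[s,c,0],[0,0,1]]);O=np.array([.6963,-.019,0])
def onx(C,uv,x):
    o,d=ray(C[1],C[2],uv); o=Rl.T@(o-O); d=Rl.T@d; p=o+d*(x-o[0])/d[0]; y,z=p[1],p[2]-.05
    return np.round([np.hypot(y,z)*1e3,np.degrees(np.arctan2(y,z))],1)
for dr in(0,1,1.5):
  print(dr,"purple",[onx(S,(287.2,255.2+dr),x) for x in(-.077,-.08)],"yellow",onx(S,(321.7,215.7+dr),-.077),"handle",onx(S,(282.6,243.8+dr),-.1185),
   "ptr visible",onx(S,(293.8,251.3+dr),-.085),"wire enter clip",onx(S,(291,252.7+dr),-.08),"wire",onx(S,(298.5,240.5+dr),-.08))
hsv=cv2.cvtColor(S[0],cv2.COLOR_RGB2HSV)
for y in range(246,262): print(y,[tuple(hsv[y,x]) for x in ()] , ' '.join('%3d/%3d'%(hsv[y,x,0],hsv[y,x,1]) for x in range(282,299)))
E
```

```text
0 purple [array([106.9, -42. ]), array([100.8, -43.2])] yellow [111.2  26.6] handle [ 70.9 -38.5] ptr visible [ 69.1 -38.5] wire enter clip [ 89.4 -39.4] wire [ 91. -19.]
1 purple [array([104.6, -43.5]), array([ 98.5, -44.7])] yellow [108.   27.5] handle [ 68.5 -40.7] ptr visible [ 66.6 -40.7] wire enter clip [ 86.9 -41.1] wire [ 87.8 -19.9]
1.5 purple [array([103.5, -44.2]), array([ 97.4, -45.6])] yellow [106.3  27.9] handle [ 67.3 -41.8] ptr visible [ 65.3 -41.9] wire enter clip [ 85.7 -42. ] wire [ 86.2 -20.4]
246 []   0/216   1/212   0/204   1/209   1/210   1/215   1/212   1/203   1/213   5/190  10/154  16/148  20/153  20/160  17/153  14/143  13/136
247 []   1/215   0/210   1/211   1/207   0/210   1/208   0/205   0/199   1/185   3/168  13/153  19/155  20/153  18/138  15/117  12/108  12/ 92
248 []   2/202   0/208   0/208   1/214   1/221   1/213   1/204   1/167   1/100   7/ 88  16/121  19/147  20/145  16/ 97  12/ 59  12/ 46   8/ 31
249 []   6/176   2/199   1/208   0/206   0/222   2/215   1/186   1/ 88   2/ 25  14/ 49  18/124  19/151  17/144  10/ 71   8/ 31   8/ 22  11/ 22
250 []  1
[... 1006 characters left out ...]
 178/101 157/128 147/166 145/189 144/180 144/211 144/189 145/181 158/117 179/101  11/138  13/141  13/141  12/143  12/142  12/141
258 []  13/149  11/138   6/122 166/111 151/141 145/187 145/187 145/189 151/147   4/108  11/140  12/143  12/138  11/143  13/143  13/145  13/145
259 []  13/149  11/144  12/137  10/128 179/ 95 157/123 147/162 147/158 170/113   9/127  11/138  13/140  12/145  12/143  12/143  13/145  13/152
260 []  13/144  12/140  13/146  12/141  14/144  11/117 165/106 164/115   8/120  12/143  12/144  12/142  13/145  13/144  13/142  12/147  13/144
261 []  12/147  13/151  12/145  14/143  17/157  18/159  14/140  10/134  12/142  12/145  12/142  12/144  12/140  13/142  12/143  13/148  13/143
```

The lever reads about -41.5° and the clip about -43°. That is inside tolerance, but a small 1.8° nudge gives more margin.

Request:
{"method": "carry_out", "body": {"plan": [{"travel":[0.08,0.02,-0.09],"angular":[0,0,0],"grip":0.1},{"travel":[0.16,0.04,-0.18],"angular":[0,0,0],"grip":0.1},{"travel":[0.23,0.058,-0.265],"angular":[0,0,0],"grip":0.1},{"travel":[0.29,0.073,-0.335],"angular":[0,0,0],"grip":0.1},{"travel":[0.34,0.085,-0.39],"angular":[0,0,0],"grip":0.1},{"travel":[0.38,0.095,-0.435],"angular":[0,0,0],"grip":0.1},{"travel":[0.4,0.1,-0.46],"angular":[0,0,0],"grip":0.1},{"travel":[0.4,0.1,-0.46],"angular":[0,0,0],"grip":0.1}]}}

```text
time: 12.17
ee_pos: [0.588, -0.0923, 0.0937]
tcp_rot: [-179.8, -41.8, 14.2]
wrist_force: [-0.3, -0.1, -0.2]
opening: 0.0468
grasp_force: 0.0
```

Request:
{"method": "carry_out", "body": {"plan": [{"travel":[0,0,0],"angular":[0,0,0],"grip":-0.4},{"travel":[0,0,0],"angular":[0,0,0],"grip":-0.8},{"travel":[0,0,0],"angular":[0,0,0],"grip":-0.8},{"travel":[0,0,0],"angular":[0,0,0],"grip":-0.8},{"travel":[0.001,-0.003,-0.003],"angular":[0,0,0],"grip":-0.8},{"travel":[0.001,-0.005,-0.005],"angular":[0,0,0],"grip":-0.8},{"travel":[0.001,-0.005,-0.005],"angular":[0,0,0],"grip":-0.8},{"travel":[0.001,-0.005,-0.005],"angular":[0,0,0],"grip":-0.8}]}}

```text
time: 12.83
ee_pos: [0.5891, -0.0953, 0.0972]
tcp_rot: [179.9, -42.1, 14.3]
wrist_force: [-4.8, 0.5, 4.1]
opening: 0.019
grasp_force: 22.8
```

Request:
{"method": "carry_out", "body": {"plan": [{"travel":[0,0,0],"angular":[0,0,0],"grip":-0.8},{"travel":[0,0,0],"angular":[0,0,0],"grip":-0.8},{"travel":[0,0,0],"angular":[0,0,0],"grip":-0.3},{"travel":[0,0,0],"angular":[0,0,0],"grip":0.1},{"travel":[0,0,0],"angular":[0,0,0],"grip":0.1},{"travel":[0,0,0],"angular":[0,0,0],"grip":0.1},{"travel":[0,0,0],"angular":[0,0,0],"grip":0.1}]}}

```text
time: 13.42
ee_pos: [0.5889, -0.0952, 0.0961]
tcp_rot: [180.0, -42.0, 14.3]
wrist_force: [0.3, -0.2, -0.7]
opening: 0.0473
grasp_force: 0.0
```

Request:
{"method": "carry_out", "body": {"plan": [{"travel":[-0.03,-0.008,0.035],"angular":[0,0,0],"grip":0.1},{"travel":[-0.07,-0.018,0.08],"angular":[0,0,0],"grip":0.1},{"travel":[-0.13,-0.033,0.15],"angular":[0,0,0],"grip":0.1},{"travel":[-0.2,-0.05,0.23],"angular":[0,0,0],"grip":0.1},{"travel":[-0.27,-0.07,0.31],"angular":[0,0,0],"grip":0.1},{"travel":[-0.34,-0.09,0.39],"angular":[0,0,0],"grip":0.1},{"travel":[-0.4,-0.1,0.46],"angular":[0,0,0],"grip":0.1},{"travel":[-0.4,-0.1,0.46],"angular":[0,0,0],"grip":0.1}]}}

```text
time: 14.08
ee_pos: [0.4682, -0.1262, 0.2401]
tcp_rot: [179.6, -42.3, 14.5]
wrist_force: [-0.6, -0.3, 1.3]
opening: 0.0468
grasp_force: 0.0
```

```bash
python3 - <<'E'
from workcell import cams
from h import *
for n in("scene","top"):
    c=cams.camera(n); np.savez(f"{n}5.npz",**c)
S,T=load("scene5"),load("top5")
print("T red",blobs(T,(0,170,110),(6,255,255),(350,160,390,215),3)[0])
print("S red",blobs(S,(0,170,110),(6,255,255),(265,225,310,265),3)[0])
print("S purple",blobs(S,(135,80,50),(165,255,255),(270,230,310,280))[0])
cv2.imwrite("pics/m6.png",cv2.resize(S[0][180:300,150:350],(800,480),interpolation=2)[:,:,::-1])
E
```

```text
T red [([371, 179, 10, 18, 122], [375.6, 187.5])]
S red [([274, 238, 18, 13, 115], [282.0, 244.3])]
S purple [([283, 251, 10, 9, 62], [287.2, 255.1])]
```

View pics/m6.png

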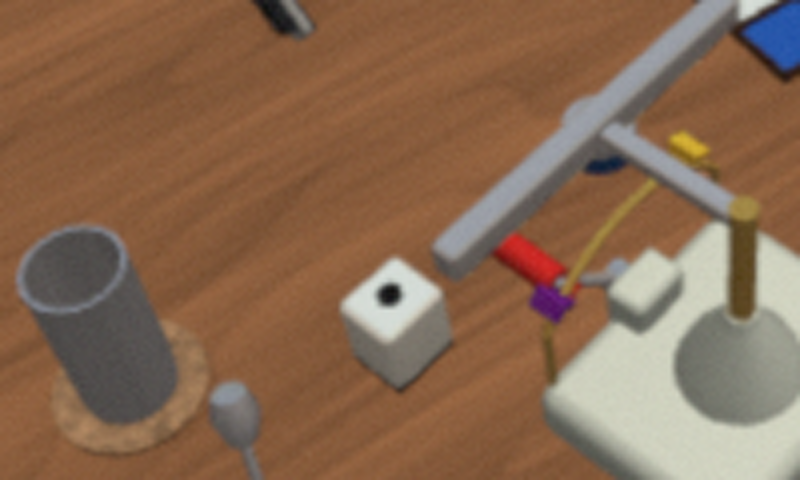

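The tumbler stands upright on the coaster, with its foot at about S(183,282). The pointer is at the purple clip, S(287,255), which hasn't moved, and the gripper is clear of everything. Handing in.

```bash
python3 -c "
from workcell import ticket
print(ticket.job_done())"
```

```text
the job is handed in; nothing more can be done
None
```

I handed the job in (the interface gave no verdict): the tumbler stands upright on the cork coaster and the lever is let go with its pointer at the purple clip, because the pill bottle is in the blue compartment.

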